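# Restock the display: carry case from the railed shelf onto the free prong

### The arm

A 6-joint arm with a two-finger parallel gripper is mounted at the origin on the work surface. World frame = base frame: x ahead of the robot, y to its left, z up, the work surface at z = 0. Lengths are in mm, angles in rad, forces in N, time in s.
With the tool pointing down it reaches from about 350 to 775 mm from the base axis. Payload 7.3 kg.
Tool frame: the origin (TCP) lies on the front face of the gripper's body, between the roots of the fingers; the fingertips stand 66 mm ahead of it and the grasp point (between the pads) lies 47 mm ahead of it (bot.tip_extent is the distance from the TCP to the fingertips, in mm); z points along the fingers, y is the line along which they close (so a half turn about z gives the same grasp; the last joint's range is limited). The gripper opens to 92 mm and grips with 3 to 60 N. Pads are 19 mm wide; open, the fingers measure 130 mm over their backs; the gripper's body (75 mm by 190 mm) begins 47 mm behind the grasp point.
Start: joints at [1.039, 0.342, 1.524, -0, 1.275, -0.146], TCP at [197.542, 486.432, 292.241] pointing down, gripper open.
Joint ranges: [-2.53, 2.53], [-0.77, 2.02], [0.04, 2.7], [-1, 4.14], [0.28, 2.66], [-3.11, 3.11]. Speed limits (rad/s): [2.57, 2.57, 3.14, 3.14, 3.14, 3.14].

### API

Orientations are given as [roll, pitch, yaw] about the fixed x, y, z axes, in that order (R = Rz(yaw) Ry(pitch) Rx(roll)).
In Python, from plant import readout, viewer, order, bot gives the robot as it stands.
- The arm moves only by the shell command python3 -m creep 'ROWS'. ROWS is text: rows parted by semicolons, each of 7 numbers parted by spaces: the shift along the world's x, y, z in m, then the turn, a rotation vector about the world's x, y, z in rad, then the opening in per cent of the stroke, from 0 (shut) to 100 (fully open). A call has 1 to 8 rows; each row shifts and turns the commanded pose from where the row before left it; what a row does not reach is not made up. A row lasts 1/12 s, in which the tool goes at most 41.7 mm and 7.16 degrees, less where a joint would pass 70% of its speed; a pose out of reach is approached as far as the arm can. A call is refused whole if a number of a shift passes 0.0417 or a number of a turn 0.125, either way. A call with a gripper value outside its range is refused whole. The fingers move at their own pace and stop on an object; the grip force is fixed at half the most. Time passes only in rows, so rows that do not move let the fingers close. It gives the time, the measured TCP pose, the force, the opening and the grip force at its end, in the units of the state.
- readout.get_obs(): the state, without advancing time (a new reading comes with each control period).
- viewer.capture(name): name is "side" or "top"; returns the picture (400x640x3 uint8, red, green, blue); there is no depth.
- viewer.camera_info(name): a dict with "fx", "fy", "cx", "cy" (pixels), "origin" and "rotation" of the camera in the world. Camera axes: x right, y up, looking along -z (the intrinsics and any distortion apply to the point x, -y, -z); pixel columns grow to the right and rows downward; lengths in mm; the calibration is good to about 2 mm. A picture is of the moment at which its call begins. camera_info takes no time and is no camera call.
- order.close_job(): hands the job in; it is judged then, once.
The state is a dict: "time": time; "joint_positions": joint angles; "dq": joint speeds; "tau": joint torques, N m; "tool_pos": TCP position; "tcp_rot": TCP orientation; "contact_force": force on the tool from outside, world axes, zero at the start; "moment": the same for the moment, N m; "grip_width": finger opening in mm; "finger_force": force on a finger pad.
Only numpy, scipy, OpenCV 4.12 (cv2) and the standard library are available. Lean on these libraries where they do the work, as an engineer would, in place of code of your own. Each camera call takes 0.05 s, during which the arm holds its last target. There are 200 camera calls.

### The job

Take the socket-set carry case that stands on the stock rack by its handle, lift it up over the rack's front rail and draw it forward, then hang it by its handle on the free prong of the display stand, next to the case already on show. Leave it hanging straight and still, behind the prong's turned-up end, and do not disturb the other goods on the rack, the stand and the counter.

Things in the scene. Friction and masses are not known exactly. Their poses are not given: they have to be found in the camera images.
- case_center (a point): Middle (half-way up, 70.5 mm above the bottom) of the dark-grey socket-set carry case to be hung, 0.4 to 0.8 kg. At the start it stands upright on the rack board, in one of three places side by side. Flat body 40 mm thick (its x), 120 mm wide (its y), 85 mm high, with a fixed bridge-shaped handle on top; 141 mm high in all. x = through its thickness, y = along the handle, z = up.
- case_handle (a point): Middle of the underside of that case's handle bar, 123 mm above the case's bottom. The bar runs along y: 100 mm long, 18 mm thick (x), 18 mm high, so its middle is 9 mm above this point. Two legs 10 mm wide at y = +-45 mm carry it. The opening under it is 80 mm wide (y) and 38 mm high, from the body's top up to this point, open through both faces. Axes as case_center.
- case: The same case; origin at the middle of its underside, same axes.
- rack_rail (a point): Middle of the top of the rack's front retaining rail: a 6 mm steel wire, 410 mm long, its top 40 mm above the board on which the case stands. x = towards the back of the rack, y = along the rail, z = up; forward is -x.
- rack_board (a point): Middle of the top of the rack's board, 82 mm above the counter and 55 mm behind the rail. The fixed grey steel counter rack has this one board, open above, 116 mm deep (x) and 410 mm wide (y), with a lip 38 mm high along its back and end plates 14 mm high. Axes as rack_rail.
- prong_free: The free double-wire prong, nothing on it: a steel clip (24 x 36 x 24 mm) on the stand's crossbar, with two level parallel wires, 6 mm thick, at y = +-12 mm, that run along -x at the origin's height to x = -130 mm, then turn up and join in an end loop at x = -140 mm, its top 15 mm above the wires' axes. Origin on the crossbar's axis, 205 mm above the counter; x = back into the crossbar, z = up. Fixed.
- prong_used: The other prong, alike, on the same crossbar 150 to 190 mm to one side or the other, with a case of the same kind already hanging on it. Same axes. The fixed stand is white square tube: a crossbar 16 mm square along the prongs' y axis, on two posts 310 mm apart with flat feet.
- shown_center (a point): Middle of the carry case already on show, alike in size, hanging loose on the other prong; leave it alone.
- bottle_center (a point): Middle of a grey plastic oil bottle, 60 mm across and 150 mm high, standing on the rack board; leave it alone.
- carton_center (a point): Middle of a green carton 60 x 62 x 110 mm high, standing on the rack board; leave it alone.
- calculator: Desk calculator, 150 x 105 x 18 mm, on the counter; leave it alone.
- tape: Roll of parcel tape, 96 mm across, 24 mm high, lying on the counter; leave it alone.
- tin: Round tin, 72 mm across, 60 mm high, on the counter; leave it alone.

How it is judged (in metres and radians):
On the way, in this order (a step that is already met when the one before it is completed fails the run):
1. the case is lifted above the front rail while it is still over the rack's board (z of case_center in the frame of rack_rail above 0.0705 m and x of case_center in the frame of rack_rail above 0 m), for 0.05 s.
2. the case is drawn forward over the rail, clear of the rack's front (x of case_center in the frame of rack_rail below -0.025 m and z of case_center in the frame of rack_rail above 0.05 m), for 0.05 s.
At the end, for the whole second after the job is handed in: The case's handle bar rests on the wires of the free prong, between the clip and the turned-up end, the prong bearing its weight through the handle opening (the bar's middle within 30 mm of the middle of the prong sideways); the case hangs within 15 degrees of upright and is at rest, let go (x of case_handle in the frame of prong_free between -0.13 and -0.015 m and y of case_handle in the frame of prong_free between -0.03 and 0.03 m and z of case_handle in the frame of prong_free between -0.004 and 0.01 m and contact force between case and prong_free above 2 N and angle between case's own z axis and vertical below 0.26 rad and linear speed of case below 0.03 m/s and angular speed of case below 0.3 rad/s); the robot touches nothing.
It fails at once if the case already on show is knocked about or off its prong (its middle moves more than 40 mm) (distance of shown_center from where it was at the start of the episode above 0.04 m).
It fails at once if the bottle or the carton on the rack is shifted more than 30 mm or tipped over (distance of any of bottle_center, carton_center from where it was at the start of the episode above 0.03 m or angle between any of bottle_center, carton_center's own z axis and vertical above 0.4 rad).
It fails at once if something lying on the counter is shifted more than 30 mm (distance of any of calculator, tape, tin from where it was at the start of the episode above 0.03 m).
It also fails if it takes over 43 s, if anything falls off the work surface, if the arm or the gripper's body presses on something with over 40 N, if the wrist force passes 120 N, or if a joint passes its speed limit or range.

## Working session

There is one attempt and no reset: what is moved stays moved. The work goes in short steps, Python scripts to look and compute and a shell command to move; the robot and the scene stay as the last step left them, time stands still between calls to the robot, and variables do not carry over. Pictures are saved under pics/ and viewed, at most 12 in all, crops included, and the job is handed in when it is done.

```bash
mkdir -p pics; ls; python3 - <<'E'
from plant import readout, viewer, order, bot
import cv2
for n in("side","top"):
    im=viewer.capture(n); cv2.imwrite(f"pics/{n}0.png",im[:,:,::-1]); print(n,viewer.camera_info(n))
print(readout.get_obs())
E
```

```text
pics
side {'fx': 388.4567825570506, 'fy': 388.4567825570506, 'cx': 314.98933292167123, 'cy': 197.54526095157817, 'origin': array([ 117.18806405, -953.35599515,  779.02058816]), 'rotation': array([ 1.01739406, -0.01847716, -0.38929524])}
top {'fx': 414.1965639972091, 'fy': 414.1965639972091, 'cx': 323.0885689464017, 'cy': 201.8334900311445, 'origin': array([ 398.77559477,  -12.57269187, 1157.63067937]), 'rotation': array([ 0.14511383, -0.0153592 , -1.55868612])}
{'time': 0.1, 'joint_positions': array([ 1.03899074e+00,  3.42644411e-01,  1.52487903e+00, -3.61689952e-05,
        1.27540881e+00, -1.45991137e-01]), 'dq': array([-0.00117638, -0.0012501 , -0.00315181,  0.00023415,  0.00072326,
        0.00092939]), 'tau': array([ 1.93437561e-03, -4.32002592e+01, -2.44695514e+01,  7.19484617e-02,
        5.27603785e-02, -8.29389865e-05]), 'tool_pos': array([197.41433466, 486.18801958, 291.63370794]), 'tcp_rot': array([-3.14026227e+00, -1.60654948e-04,  2.75578865e+00]), 'contact_force': array([ 0.09591591, -0.39222196,  0.37691918]), 'moment': array([ 0.03353687,  0.03571065, -0.01193483]), 'finger_force': 0.0, 'grip_width': 91.67375455913242}
```

View pics/side0.png

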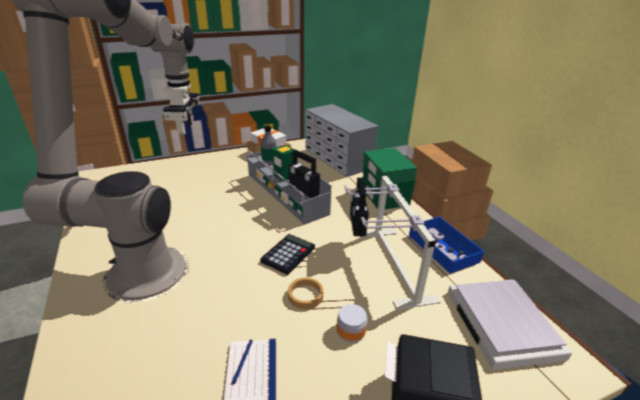

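View pics/top0.png

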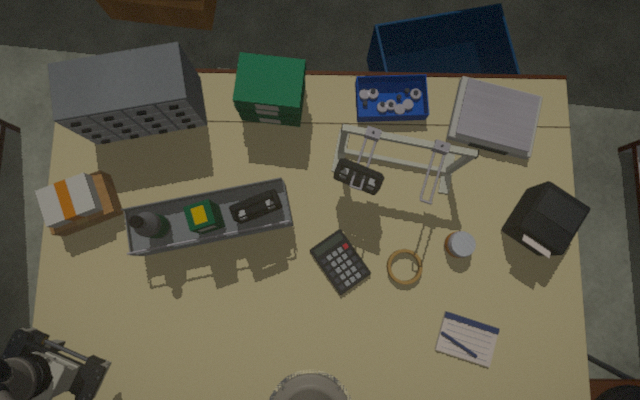

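The side view shows the rack (290,185), with the case near its right end, and the stand (400,240). The top view shows the case at (256,207), the shown case at (358,176) and the free prong at (437,170). I'll zoom in on these.

```bash
python3 - <<'E'
import cv2
t=cv2.imread("pics/top0.png");s=cv2.imread("pics/side0.png")
a=cv2.resize(t[110:270,110:310],None,fx=4,fy=4,interpolation=cv2.INTER_CUBIC)[:590]
b=cv2.resize(t[110:220,320:490],None,fx=4.7,fy=4.7,interpolation=cv2.INTER_CUBIC)
c=cv2.resize(s[115:265,240:440],None,fx=4,fy=4,interpolation=cv2.INTER_CUBIC)
a=cv2.convertScaleAbs(a,alpha=1.6);c=cv2.convertScaleAbs(c,alpha=1.4)
cv2.imwrite("pics/a.png",a);cv2.imwrite("pics/b.png",b[:,:799]);cv2.imwrite("pics/c.png",c)
E
```

```text
(no output)
```

View pics/a.png

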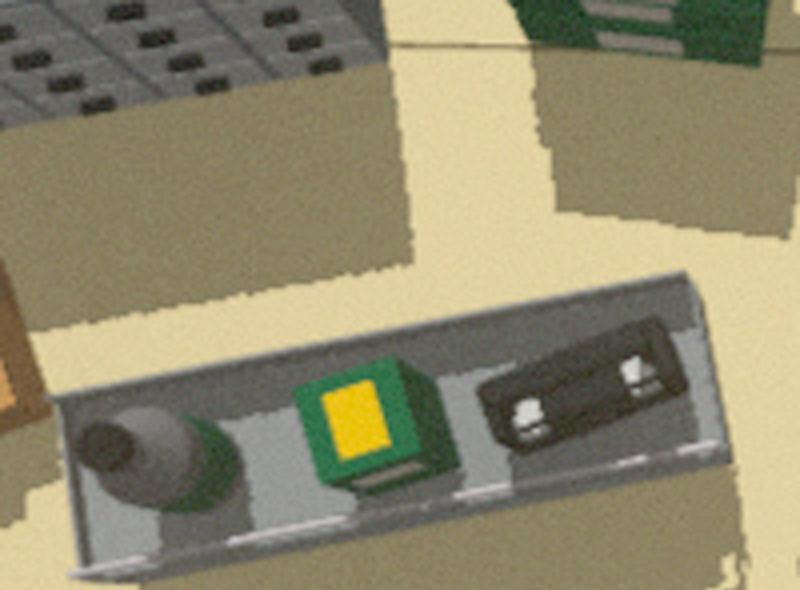

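View pics/b.png

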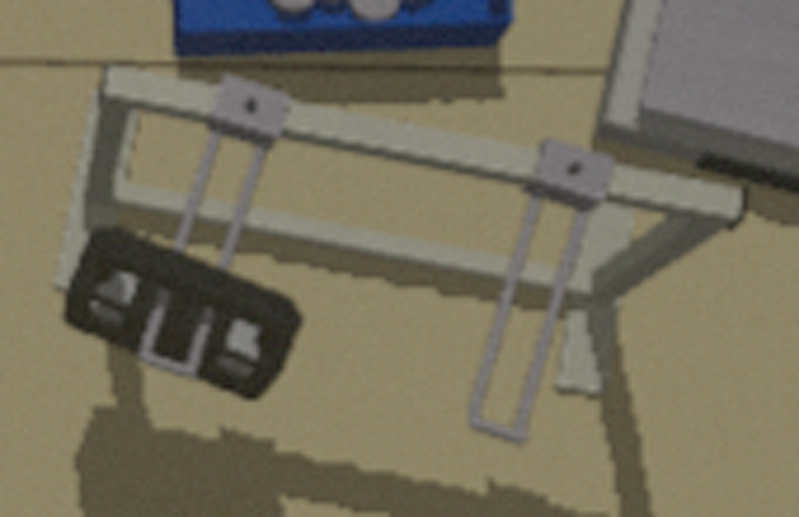

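View pics/c.png

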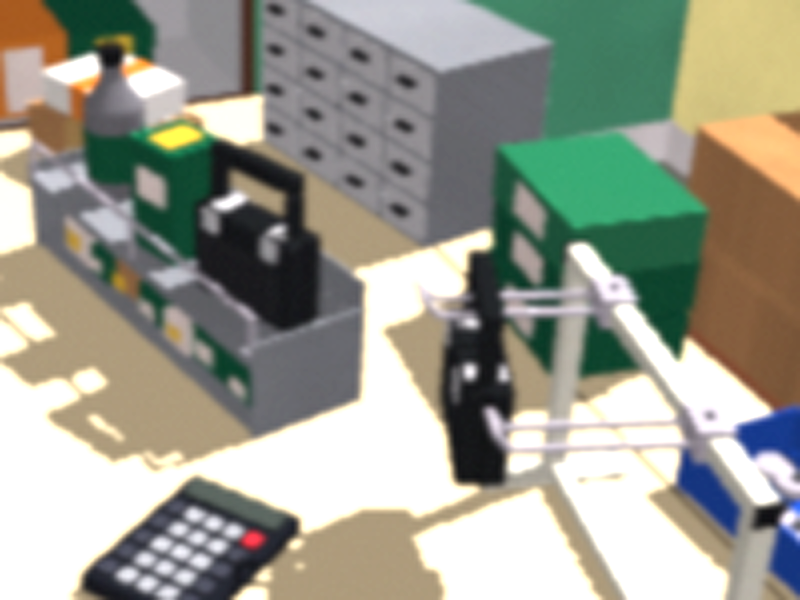

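Crop a shows the case at the right end of the rack, turned slightly from the rail. Crop b shows the free prong's wires running from (535,200)/(583,210) to the end loop at (472,428)/(522,440). Crop c shows the handle bar's top edge from (215,145) to (303,185). Next I'll set up ray casting and enhance the case area.

```bash
cat > geo.py <<'E'
import numpy as np
from scipy.spatial.transform import Rotation as Ro
from plant import viewer
def ray(n,u,v):
    c=viewer.camera_info(n); R=Ro.from_euler('xyz',c['rotation']).as_matrix()
    d=R@np.array([(u-c['cx'])/c['fx'],-(v-c['cy'])/c['fy'],-1]); return np.array(c['origin']),d/np.linalg.norm(d)
def plane(n,u,v,z):
    o,d=ray(n,u,v); return o+d*(z-o[2])/d[2]
def tri(t,s):
    (o,d),(p,e)=ray('top',*t),ray('side',*s)
    k=np.linalg.lstsq(np.c_[d,-e],p-o,rcond=None)[0]; a,b=o+d*k[0],p+e*k[1]; return (a+b)/2,np.linalg.norm(a-b)
def pix(n,P):
    c=viewer.camera_info(n); R=Ro.from_euler('xyz',c['rotation']).as_matrix(); q=R.T@(np.array(P)-c['origin'])
    return c['cx']-c['fx']*q[0]/q[2], c['cy']+c['fy']*q[1]/q[2]
E
python3 - <<'E'
import cv2,numpy as np
from geo import *
np.set_printoptions(precision=1,suppress=True)
A=lambda x,y:(110+(x+.5)/4-.5,110+(y+.5)/4-.5)
B=lambda x,y:(320+(x+.5)/4.7-.5,110+(y+.5)/4.7-.5)
C=lambda x,y:(240+(x+.5)/4-.5,115+(y+.5)/4-.5)
print("rail",plane('top',*A(75,575),122),plane('top',*A(730,447),122), tri(A(730,447),C(250,345)))
w=[plane('top',*B(*p),205) for p in((535,200),(583,210))]+[plane('top',*B(*p),215) for p in((474,425),(521,438))]
print("wires",w)
r,e=(w[0]+w[1])/2,(w[2]+w[3])/2;print("len",np.linalg.norm(e-r),"yaw",np.arctan2(*(r-e)[1::-1]))
print("clip hole", plane('top',*B(574,168),223),plane('top',*B(252,105),223), tri(B(574,168),C(710,415)))
print("loop tri",tri(B(498,432),C(495,415)))
print("handle side ends z223", plane('side',*C(215,142),223),plane('side',*C(303,185),223))
t=cv2.imread("pics/top0.png")[180:230,225:285];s=cv2.imread("pics/side0.png")[145:200,285:325]
f=lambda i,k:cv2.convertScaleAbs(cv2.resize(i,None,fx=k,fy=k,interpolation=cv2.INTER_CUBIC),alpha=4)
a,b=f(t,8),f(s,8);o=np.zeros((440,800,3),np.uint8);o[:400,:480]=a;o[:440,480:800]=b
cv2.imwrite("pics/d.png",o)
E
```

```text
rail [415.1 451.7 122. ] [499.7  50.4 122. ] (array([499.9,  52.2, 101.3]), np.float64(3.905257851968104))
wires [array([ 661.2, -286.3,  205. ]), array([ 656.4, -310.5,  205. ]), array([ 544.1, -250.3,  215. ]), array([ 538. , -273.3,  215. ])]
len 123.69292112278917 yaw -0.30142358371364114
clip hole [ 673. -301.  223.] [ 702.7 -140.7  223. ] (array([ 675.3, -302.9,  218.6]), np.float64(2.1227555182956457))
loop tri (array([ 541.5, -260.6,  223.9]), np.float64(4.285616386746329))
handle side ends z223 [515.7 184.  223. ] [554.6  82.7 223. ]
```

View pics/d.png

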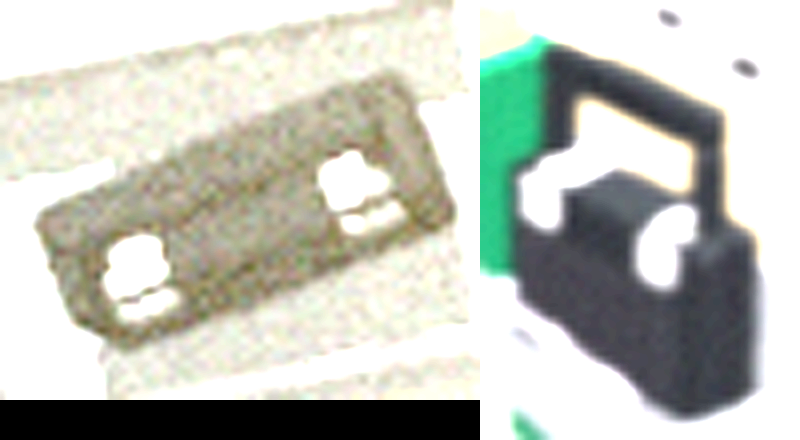

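```bash
python3 - <<'E'
from geo import *
np.set_printoptions(precision=1,suppress=True)
A=lambda x,y:(225+(x+.5)/8-.5,180+(y+.5)/8-.5)
S=lambda x,y:(285+(x-480+.5)/8-.5,145+(y+.5)/8-.5)
B=lambda x,y:(320+(x+.5)/4.7-.5,110+(y+.5)/4.7-.5)
C=lambda x,y:(240+(x+.5)/4-.5,115+(y+.5)/4-.5)
a,b=plane('top',*A(38,215),223),plane('top',*A(388,70),223)
print("bar back edge",a,b,np.linalg.norm(a-b),np.arctan2(-(a-b)[0],(a-b)[1]))
m=plane('top',*A(222,170),223);print("bar mid",m)
yaw=0.37;ex=np.array([np.cos(yaw),np.sin(yaw),0]);ey=np.array([-ex[1],ex[0],0])
for z in(0,-18):
  for sx,sy in((9,50),(9,-50),(-9,50),(-9,-50)):
    P=m+ex*sx+ey*sy+[0,0,z];u=pix('top',P);v=pix('side',P)
    print(sx,sy,z,"topcrop",(u[0]-225)*8,(u[1]-180)*8,"side",(v[0]-285)*8+480,(v[1]-145)*8)
print("tri clips",tri(B(252,105),C(616,285)),tri(B(574,168),C(710,415)))
print("used loop",tri(B(170,365),C(428,300)),"crossbar ends top",plane('top',*B(105,72),213),plane('top',*B(742,205),213),"side",plane('side',*C(575,250),213),plane('side',*C(762,500),213))
E
```

```text
bar back edge [521.9 187.4 223. ] [565.2  89.5 223. ] 106.97323172868334 0.4159397057678328
bar mid [535.6 135.8 223. ]
9 50 0 topcrop 41.15458786878162 197.76551541994854 side 568.2006958642387 35.958163813616466
9 -50 0 topcrop 373.96882419045414 77.04365055170865 side 730.7265965403003 114.08415608470227
-9 50 0 topcrop 61.56761774575352 256.79847687978304 side 535.9858677100192 47.795336668332766
-9 -50 0 topcrop 395.06685504795314 135.3717420833591 side 698.3256286959454 127.16769551768675
9 50 -18 topcrop 54.01736071869482 206.33588676912268 side 568.502693048632 74.4783088773363
9 -50 -18 topcrop 380.6014237552522 87.78486799454686 side 729.8312688779502 153.8751776609438
-9 50 -18 topcrop 74.08160685700864 264.2900480614853 side 536.5213405793324 86.54217315285337
-9 -50 -18 topcrop 401.3251846627709 145.059759650964 side 697.6663505660727 167.19781490750597
tri clips (array([ 705.3, -141.9,  220.7]), np.float64(3.768845463229112)) (array([ 675.3, -302.9,  218.6]), np.float64(2.1227555182956457))
used loop (array([ 574.1, -101.6,  213.1]), np.float64(3.944893514590621)) crossbar ends top [721.9 -67.9 213. ] [ 658.1 -388.3  213. ] side [715.1 -73.3 213. ] [ 659.  -382.3  213. ]
```

The bar's middle is about (536,136), its top at z=223, with yaw about 0.40. The free prong runs from the clip at (674,-302) to the loop at (541,-262). The rail length (410), wire spacing (24) and heights agree with the given sizes, so I'll go above the handle.

```bash
python3 -m creep '.02 -.02 .012 0 0 -.049 100;.021 -.022 .012 0 0 -.049 100;.021 -.022 .01 0 0 -.049 100;.021 -.022 .01 0 0 -.049 100;.021 -.022 .008 0 0 -.049 100;.021 -.022 0 0 0 -.049 100;.021 -.022 0 0 0 -.049 100;.021 -.022 0 0 0 -.049 100'
python3 -m creep '.021 -.022 0 0 0 -.049 100;.021 -.022 0 0 0 -.049 100;.021 -.022 0 0 0 -.049 100;.021 -.022 0 0 0 -.049 100;.021 -.022 0 0 0 -.049 100;.022 -.022 0 0 0 -.049 100;.022 -.022 0 0 0 -.049 100;.022 -.022 0 0 0 -.049 100'
python3 -m creep '0 0 -.01 0 0 0 100;0 0 0 0 0 0 100;0 0 0 0 0 0 100;0 0 0 0 0 0 100'
python3 - <<'E'
from geo import *; from plant import readout
import cv2
o=readout.get_obs();print(o['tool_pos'],o['tcp_rot'],o['joint_positions'])
t=viewer.capture('top');s=viewer.capture('side')
f=lambda i,k:cv2.convertScaleAbs(cv2.resize(i,None,fx=k,fy=k,interpolation=cv2.INTER_CUBIC)[:,:,::-1],alpha=2)
cv2.imwrite("pics/e.png",np.hstack([f(t[150:250,210:310],4),f(s[110:210,260:360],4)]))
E
```

```text
time: 0.77
tool_pos: [365.2, 311.1, 344.2]
tcp_rot: [-3.141, -0.0, 2.361]
contact_force: [-0.2, -0.4, 0.2]
grip_width: 91.6
finger_force: 0.0
time: 1.43
tool_pos: [536.3, 135.1, 343.8]
tcp_rot: [-3.141, -0.0, 1.969]
contact_force: [0.2, 1.0, 0.2]
grip_width: 91.9
finger_force: 0.0
time: 1.77
tool_pos: [534.8, 137.3, 334.3]
tcp_rot: [-3.141, -0.0, 1.973]
contact_force: [-0.2, -0.1, -0.2]
grip_width: 91.7
finger_force: 0.0
[534.79954731 137.27599441 334.29479778] [-3.14112015e+00 -4.86420796e-04  1.97331484e+00] [ 1.12292477e-01  3.64362207e-01  1.37354547e+00  3.35503752e-04
  1.40427693e+00 -2.90281854e-01]
```

View pics/e.png

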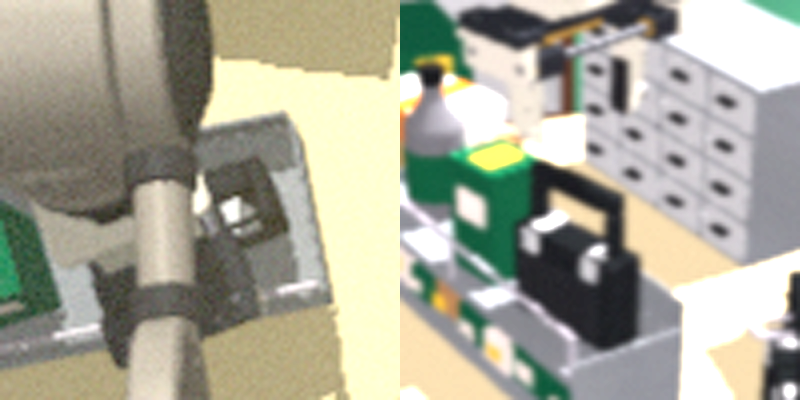

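The top view shows the gripper body over the case. The side view shows the fingers at crop (550,80) and (625,80), straddling the handle at (578,185). Now I'll descend and grip.

```bash
python3 -m creep '0 -.001 -.014 0 0 0 100;0 0 -.014 0 0 0 100;0 0 -.012 0 0 0 100;0 0 -.01 0 0 0 100;0 0 -.008 0 0 0 100;0 0 -.006 0 0 0 100;0 0 0 0 0 0 100;0 0 0 0 0 0 100'
python3 -m creep '0 0 0 0 0 0 60;0 0 0 0 0 0 45;0 0 0 0 0 0 35;0 0 0 0 0 0 25;0 0 0 0 0 0 15;0 0 0 0 0 0 0;0 0 0 0 0 0 0;0 0 0 0 0 0 0'
python3 -m creep '0 0 0 0 0 0 0;0 0 0 0 0 0 0;0 0 0 0 0 0 0;0 0 0 0 0 0 0'
```

```text
time: 2.53
tool_pos: [535.6, 135.6, 270.4]
tcp_rot: [3.141, 0.0, 1.972]
contact_force: [0.8, -0.0, -0.3]
grip_width: 91.5
finger_force: 0.0
time: 3.2
tool_pos: [535.6, 135.4, 270.3]
tcp_rot: [3.141, 0.0, 1.972]
contact_force: [0.2, -0.6, 0.1]
grip_width: 42.8
finger_force: 0.0
time: 3.53
tool_pos: [535.7, 135.5, 270.3]
tcp_rot: [3.141, 0.0, 1.972]
contact_force: [0.1, 0.4, -3.4]
grip_width: 17.6
finger_force: 30.0
```

Gripped: the opening is 17.6 mm at 30 N. Lift straight up.

```bash
python3 -m creep '0 0 .003 0 0 0 0;0 0 .006 0 0 0 0;0 0 .01 0 0 0 0;0 0 .012 0 0 0 0;0 0 .012 0 0 0 0;0 0 .012 0 0 0 0;0 0 .012 0 0 0 0;0 0 .012 0 0 0 0'
python3 -m creep '0 0 .006 0 0 0 0;0 0 .003 0 0 0 0;0 0 0 0 0 0 0;0 0 0 0 0 0 0'
python3 - <<'E'
from geo import *
import cv2
t=viewer.capture('top');s=viewer.capture('side')
f=lambda i,k:cv2.convertScaleAbs(cv2.resize(i,None,fx=k,fy=k,interpolation=cv2.INTER_CUBIC)[:,:,::-1],alpha=1.7)
cv2.imwrite("pics/f.png",f(s[80:230,240:440],4))
E
```

```text
time: 4.2
tool_pos: [535.4, 135.4, 350.6]
tcp_rot: [3.141, 0.0, 1.972]
contact_force: [0.4, 0.0, -3.9]
grip_width: 18.0
finger_force: 30.0
time: 4.53
tool_pos: [535.4, 135.4, 357.8]
tcp_rot: [-3.141, -0.0, 1.972]
contact_force: [0.7, 0.1, -4.4]
grip_width: 17.8
finger_force: 30.0
```

View pics/f.png

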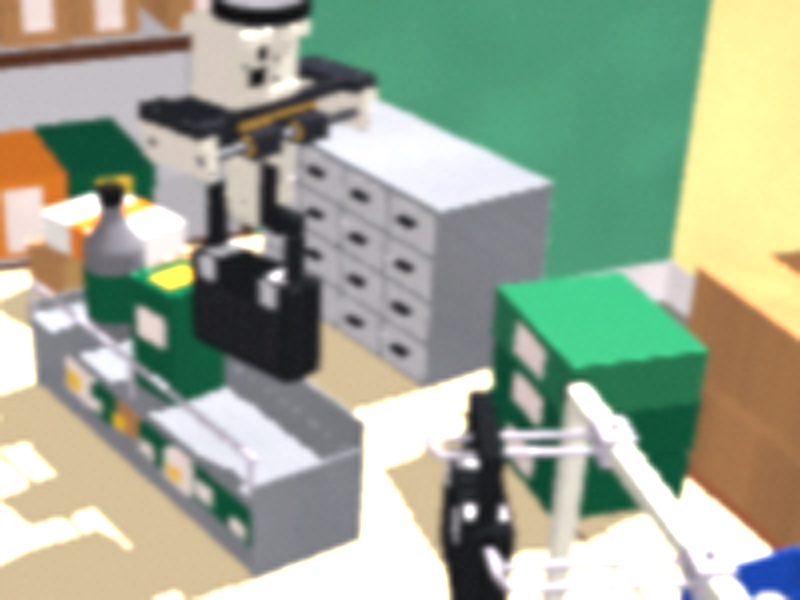

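The case hangs straight in the grip (crop f, body at (255,310)), clear above the rail at (245,460). Draw it forward, then carry it to a point in front of the free prong.

```bash
python3 -m creep '-.007 -.001 0 0 0 0 0;-.014 -.003 0 0 0 0 0;-.016 -.003 0 0 0 0 0;-.018 -.004 0 0 0 0 0;-.018 -.004 0 0 0 0 0;-.016 -.004 0 0 0 0 0;-.014 -.003 0 0 0 0 0;-.007 -.001 0 0 0 0 0'
python3 -m creep '.002 -.009 0 0 0 -.02 0;.003 -.018 0 0 0 -.034 0;.003 -.02 0 0 0 -.04 0;.003 -.02 0 0 0 -.04 0;.003 -.02 0 0 0 -.04 0;.003 -.02 0 0 0 -.04 0;.003 -.02 0 0 0 -.04 0;.003 -.02 0 0 0 -.04 0'
python3 -m creep '.003 -.02 0 0 0 -.04 0;.003 -.02 0 0 0 -.04 0;.003 -.02 0 0 0 -.04 0;.003 -.02 0 0 0 -.04 0;.003 -.02 0 0 0 -.04 0;.003 -.02 0 0 0 -.04 0;.003 -.02 0 0 0 -.04 0;.003 -.02 0 0 0 -.04 0'
python3 -m creep '.003 -.02 0 0 0 -.04 0;.003 -.016 0 0 0 -.02 0;.001 -.008 0 0 0 -.01 0;0 0 0 0 0 0 0;0 0 0 0 0 0 0;0 0 0 0 0 0 0'
python3 - <<'E'
from plant import readout
print(readout.get_obs()['joint_positions'])
E
```

```text
time: 5.3
tool_pos: [423.4, 112.1, 358.1]
tcp_rot: [-3.14, -0.0, 1.972]
contact_force: [-0.4, 0.0, -4.4]
grip_width: 17.9
finger_force: 30.0
time: 5.97
tool_pos: [449.1, -36.2, 358.1]
tcp_rot: [3.141, 0.0, 1.675]
contact_force: [1.1, -0.6, -3.9]
grip_width: 17.9
finger_force: 30.0
time: 6.63
tool_pos: [472.9, -196.4, 357.9]
tcp_rot: [3.141, 0.0, 1.355]
contact_force: [0.6, -0.7, -4.7]
grip_width: 17.6
finger_force: 30.0
time: 7.13
tool_pos: [479.5, -237.9, 358.1]
tcp_rot: [-3.141, -0.001, 1.289]
contact_force: [-0.6, -0.2, -4.7]
grip_width: 17.6
finger_force: 30.0
[-6.03946943e-01  3.19290158e-01  1.37481171e+00  4.34301903e-04
  1.44811484e+00 -3.21747633e-01]
```

```bash
python3 -m creep '0 -.005 -.006 0 0 0 0;0 0 -.01 0 0 0 0;0 0 -.012 0 0 0 0;0 0 -.012 0 0 0 0;0 0 -.012 0 0 0 0;0 0 -.008 0 0 0 0;0 0 -.003 0 0 0 0;0 0 0 0 0 0 0'
python3 - <<'E'
from geo import *
import cv2
t=viewer.capture('top');s=viewer.capture('side')
f=lambda i,k:cv2.convertScaleAbs(cv2.resize(i,None,fx=k,fy=k,interpolation=cv2.INTER_CUBIC)[:,:,::-1],alpha=1.7)
cv2.imwrite("pics/g.png",np.hstack([f(s[130:280,320:450],4)[:,:400],f(t[110:260,350:450],4)]))
E
```

```text
time: 7.8
tool_pos: [479.3, -243.2, 294.2]
tcp_rot: [-3.14, -0.001, 1.288]
contact_force: [-0.9, 0.4, -4.3]
grip_width: 17.8
finger_force: 30.0
```

View pics/g.png

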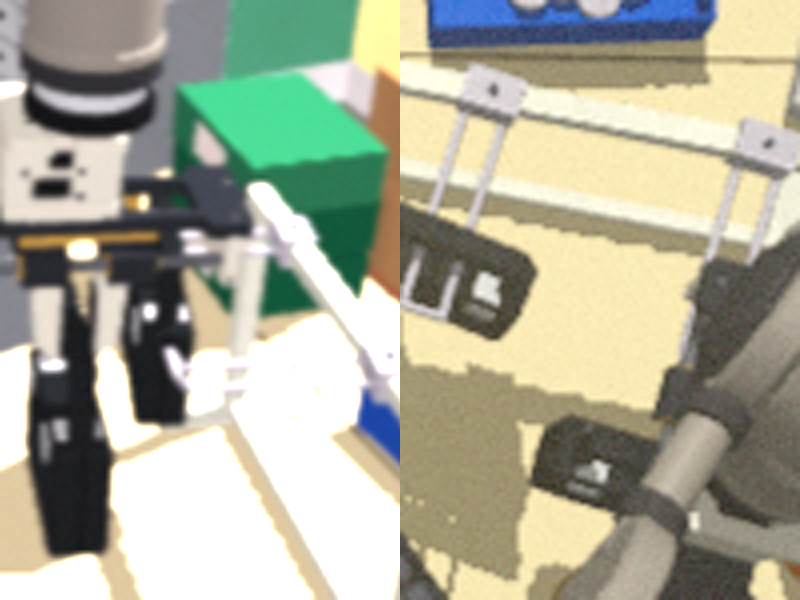

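The side view shows the case upright at crop (70,450), in front of the loop at (175,360). The top view shows its left end at crop (545,450). I'll check the lateral offset against the prong.

```bash
python3 - <<'E'
from geo import *
O=np.array([674.5,-302,0]);d=np.array([541.3,-261.5,0])-O;ex=-d/np.linalg.norm(d);ey=np.array([-ex[1],ex[0],0])
f=lambda P:np.round(((P-O)@ex,(P-O)@ey),1)
for n,p,z in(("body front-left",(535,480),191),("body/bar back-left",(552,415),191),("bar back-left",(552,415),247)):
    print(n,f(plane('top',350+(p[0]-400)/4,110+p[1]/4,z)))
print("tcp",f(np.array([479.3,-243.2,0])),"ex",ex)
E
```

```text
body front-left [-229.1   69.9]
body/bar back-left [-189.3   71.1]
bar back-left [-198.5   78.4]
tcp [-203.9   -0.5] ex [ 0.95675214 -0.29090437 -0.        ]
```

The body's left end reads +66 to +70 where +60 is expected, so I'll shift about 6 mm sideways and slide in over the prong.

```bash
python3 -m creep '-.001 -.003 .001 0 0 0 0;-.001 -.003 0 0 0 0 0;.005 -.0015 0 0 0 0 0;.009 -.0027 0 0 0 0 0;.01 -.003 0 0 0 0 0;.01 -.003 0 0 0 0 0;.01 -.003 0 0 0 0 0;.01 -.003 0 0 0 0 0'
python3 -m creep '.01 -.003 0 0 0 0 0;.01 -.003 0 0 0 0 0;.01 -.003 0 0 0 0 0;.01 -.003 0 0 0 0 0;.01 -.003 0 0 0 0 0;.01 -.003 0 0 0 0 0;.008 -.0024 0 0 0 0 0;.004 -.0012 0 0 0 0 0'
python3 -m creep '0 0 0 0 0 0 0;0 0 0 0 0 0 0'
python3 - <<'E'
from geo import *
import cv2
t=viewer.capture('top');s=viewer.capture('side')
f=lambda i,k:cv2.convertScaleAbs(cv2.resize(i,None,fx=k,fy=k,interpolation=cv2.INTER_CUBIC)[:,:,::-1],alpha=1.7)
cv2.imwrite("pics/h.png",np.hstack([f(s[150:270,340:440],4),f(t[120:240,360:460],4)]))
E
```

```text
time: 8.57
tool_pos: [532.4, -266.2, 296.4]
tcp_rot: [3.141, 0.0, 1.288]
contact_force: [0.4, 1.6, -5.6]
grip_width: 18.2
finger_force: 30.0
time: 9.23
tool_pos: [604.6, -287.8, 295.9]
tcp_rot: [3.141, -0.0, 1.288]
contact_force: [0.8, 0.2, -4.8]
grip_width: 17.8
finger_force: 30.0
time: 9.4
tool_pos: [603.5, -287.4, 295.9]
tcp_rot: [-3.141, -0.0, 1.288]
contact_force: [-0.2, -0.8, -5.0]
grip_width: 17.5
finger_force: 30.0
```

View pics/h.png

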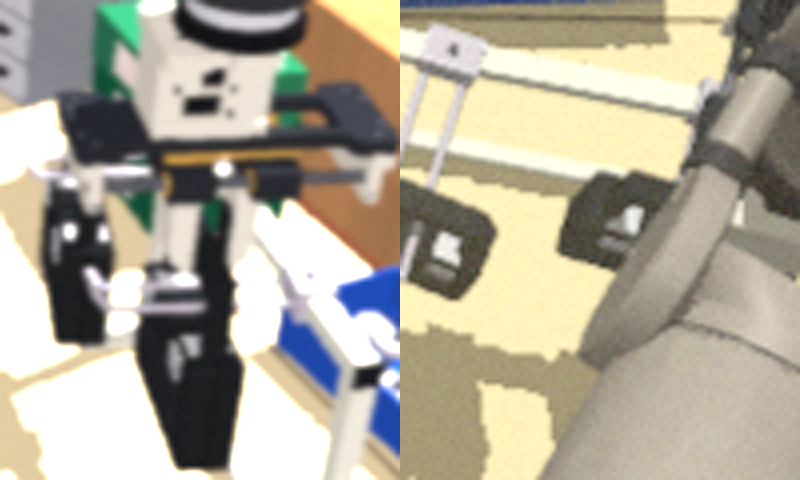

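The side view shows the prong's wires (crop (90-200,295)) passing over the case body and under the handle. There is no contact and the loop is clear in front. Lower it.

```bash
python3 -m creep '0 0 -.003 0 0 0 0;0 0 -.004 0 0 0 0;0 0 -.004 0 0 0 0;0 0 -.004 0 0 0 0;0 0 -.003 0 0 0 0;0 0 -.002 0 0 0 0;0 0 0 0 0 0 0'
python3 -m creep '0 0 -.001 0 0 0 0;0 0 0 0 0 0 0'
python3 -m creep '0 0 -.001 0 0 0 0;0 0 0 0 0 0 0'
```

```text
time: 10.08
tool_pos: [603.4, -287.3, 275.5]
tcp_rot: [-3.141, -0.0, 1.288]
contact_force: [-0.5, -0.3, -5.5]
grip_width: 17.7
finger_force: 30.0
time: 10.25
tool_pos: [603.6, -287.4, 275.2]
tcp_rot: [3.141, 0.0, 1.288]
contact_force: [1.2, -0.2, -4.2]
grip_width: 17.7
finger_force: 30.0
time: 10.42
tool_pos: [603.5, -287.4, 274.2]
tcp_rot: [3.141, 0.0, 1.288]
contact_force: [1.1, -0.4, -5.4]
grip_width: 17.9
finger_force: 30.0
```

```bash
python3 -m creep '0 0 -.001 0 0 0 0;0 0 0 0 0 0 0'
python3 -m creep '0 0 -.001 0 0 0 0;0 0 0 0 0 0 0'
python3 -m creep '0 0 -.001 0 0 0 0;0 0 0 0 0 0 0'
```

```text
time: 10.58
tool_pos: [603.6, -287.4, 273.7]
tcp_rot: [3.141, 0.0, 1.288]
contact_force: [-0.1, -0.1, -2.6]
grip_width: 18.2
finger_force: 30.8
time: 10.75
tool_pos: [603.6, -287.4, 273.4]
tcp_rot: [3.14, 0.001, 1.288]
contact_force: [-2.2, 0.9, 1.7]
grip_width: 17.8
finger_force: 33.3
time: 10.92
tool_pos: [603.6, -287.4, 273.2]
tcp_rot: [3.139, 0.001, 1.288]
contact_force: [-2.5, 2.2, 7.9]
grip_width: 17.7
finger_force: 35.7
```

The wires now bear the weight (contact at TCP z≈273.6). Ease off 1 mm and open the fingers part way, staying clear of the clip and the loop.

```bash
python3 -m creep '0 0 .002 0 0 0 0;0 0 0 0 0 0 0;0 0 0 0 0 0 22;0 0 0 0 0 0 25;0 0 0 0 0 0 30;0 0 0 0 0 0 36;0 0 0 0 0 0 36;0 0 0 0 0 0 36'
python3 -m creep '0 0 0 0 0 0 36;0 0 .003 0 0 0 36;0 0 .006 0 0 0 36;0 0 .01 0 0 0 36;0 0 .015 0 0 0 36;0 0 .02 0 0 0 36;0 0 .02 0 0 0 36;0 0 .02 0 0 0 36'
python3 -m creep '-.01 .003 .02 0 0 0 36;-.02 .006 .02 0 0 0 36;-.03 .008 .01 0 0 0 36;-.035 .01 0 0 0 0 36;-.035 .01 0 0 0 0 36;-.03 .008 0 0 0 0 36;-.02 .006 0 0 0 0 36;0 0 0 0 0 0 36'
python3 -m creep '0 0 0 0 0 0 36;0 0 0 0 0 0 36;0 0 0 0 0 0 36;0 0 0 0 0 0 36;0 0 0 0 0 0 36;0 0 0 0 0 0 36;0 0 0 0 0 0 36;0 0 0 0 0 0 36'
python3 - <<'E'
from geo import *
import cv2
t=viewer.capture('top');s=viewer.capture('side')
f=lambda i,k:cv2.convertScaleAbs(cv2.resize(i,None,fx=k,fy=k,interpolation=cv2.INTER_CUBIC)[:,:,::-1],alpha=1.7)
cv2.imwrite("pics/i.png",np.hstack([f(s[150:270,340:440],4),f(t[120:240,380:480],4)]))
E
```

```text
time: 11.58
tool_pos: [603.7, -287.5, 273.5]
tcp_rot: [3.141, 0.0, 1.288]
contact_force: [0.2, -0.3, 2.5]
grip_width: 32.7
finger_force: 1.8
time: 12.25
tool_pos: [603.4, -287.2, 368.9]
tcp_rot: [3.141, 0.0, 1.288]
contact_force: [0.2, -0.9, 0.5]
grip_width: 33.0
finger_force: 0.0
time: 12.92
tool_pos: [420.6, -235.1, 419.3]
tcp_rot: [3.14, 0.001, 1.287]
contact_force: [0.8, -0.6, 1.2]
grip_width: 33.1
finger_force: 0.0
time: 13.58
tool_pos: [423.7, -236.4, 417.0]
tcp_rot: [-3.141, -0.0, 1.288]
contact_force: [0.4, -0.2, -0.1]
grip_width: 33.0
finger_force: 0.0
```

View pics/i.png

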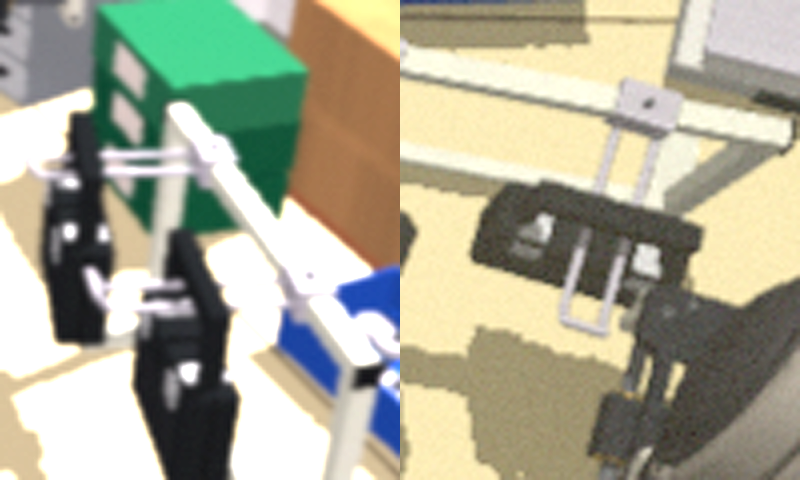

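The case hangs on the free prong (bar middle at crop (620,207), the wires' middle at about (615,207)), with the loop in front of it. I'll check that it is still and in the right place.

```bash
python3 -m creep '0 0 0 0 0 0 36;0 0 0 0 0 0 36;0 0 0 0 0 0 36;0 0 0 0 0 0 36;0 0 0 0 0 0 36;0 0 0 0 0 0 36;0 0 0 0 0 0 36;0 0 0 0 0 0 36' | tail -1
python3 - <<'E'
from geo import *
import cv2
def cap(n): return viewer.capture(n).astype(float)
O=np.array([674.5,-302,0]);ex=np.array([.957,-.291,0]);ey=np.array([.291,.957,0])
f=lambda P:np.round(((P-O)@ex,(P-O)@ey),1)
T=lambda x,y:(380+(x-400)/4,120+y/4)
for n,p,z in(("bar back ends",(537,183),226),("",(702,218),226),("bar front right",(697,248),226),("body front left",(475,260),170),("body back left",(500,190),170)): print(n,f(plane('top',*T(*p),z)))
# bottom corners in side view: expected if upright
c=O+ex*-72;
for sx,sy in((-20,-60),(20,-60),(-20,60)):
  v=pix('side',c+ex*sx+ey*sy+[0,0,85]);print("exp bottom",sx,sy,np.round(v,1))
a=cap('side')
s=a[180:300,360:410].mean(2); m=(s<55).astype(np.uint8)
k,l,st,ce=cv2.connectedComponentsWithStats(m);i=1+st[1:,4].argmax();print("dark blob bbox",st[i][0]+360,st[i][1]+180,st[i][2:4])
for y in range(st[i][1]+st[i][3]-25,st[i][1]+st[i][3],3):
  xs=np.where(l[y]==i)[0];print(y+180,xs.min()+360,xs.max()+360)
b=cap('side');print("diff",np.abs(a-b)[180:300,360:410].mean(),np.abs(a-b)[300:,:100].mean())
E
```

```text
finger_force: 0.0
bar back ends [-69.4  49.1]
 [-60.1 -47.5]
bar front right [-78.  -49.3]
body front left [-110.4   63.2]
body back left [-63.8  60.6]
exp bottom -20 -60 [380.8 275.7]
exp bottom 20 -60 [396.  274.8]
exp bottom -20 60 [370.8 246.3]
dark blob bbox 374 195 [25 79]
249 375 398
252 376 398
255 377 398
258 378 397
261 379 396
264 380 396
267 381 396
270 382 396
273 384 395
diff 0.4686111111111111 0.4834333333333333
```

The bar's middle is at x≈-74, y≈0 in the prong frame. The bottom corners match an upright case to within about 2 px, and there is no motion. Hand in.

```bash
python3 -c "
from plant import order
print(order.close_job())"
```

```text
the job is handed in; nothing more can be done
None
```

The case was lifted over the rail and now hangs straight and still on the free prong, about centred and behind its turned-up end, and the job is handed in; hand-in returned no verdict, and I did not re-measure the other goods.

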